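# Shut the hob guard gate and drop its lock pin

### The arm

A 6-joint arm with a two-finger parallel gripper is mounted at the origin on the work surface. World frame = base frame: x ahead of the robot, y to its left, z up, the work surface at z = 0. Lengths are in mm, angles in rad, forces in N, time in s.
With the tool pointing down it reaches from about 350 to 875 mm from the base axis. Payload 4.2 kg.
Tool frame: the origin (TCP) lies midway between the tips of the shut fingers; the grasp point (between the pads) lies 19 mm behind it; z points along the fingers, y is the direction in which the jaws open and shut (so a half turn about z gives the same grasp; the last joint's range is limited). The gripper opens to 85 mm and grips with 20 to 120 N. Pads are 22 mm wide; open, the fingers measure 114 mm over their backs; the gripper's body (76 mm by 85 mm) begins 54 mm behind the grasp point. The pads swing forward as they close: fully open they stand 13 mm farther back than shut.
Start: joints at [1.511, 0.385, 0.008, 0, -1.194, -0.259], TCP at [195.859, 593.497, 231.312] pointing down, gripper open.
Joint ranges: [-3.14, 3.14], [-1.21, 2.06], [-1.07, 1.41], [-3.16, 2.05], [-2.99, -0.16], [-3.1, 3.1]. Speed limits (rad/s): [2.79, 2.79, 3.14, 3.14, 3.14, 3.14].

### API

Orientations are given as a unit quaternion [x, y, z, w].
In Python, from bench import arm gives the robot as it stands. The module is installed in compiled form; this text tells all that it offers.
- The arm moves only by the tool drive_tool, never from a script. Its argument "moves" is a list that holds one entry, the list of rows, each a list of 7 numbers: the opening, from 0 (shut) to 1 (fully open), then the shift along the tool's x, y, z in m, then the turn, a rotation vector about the tool's x, y, z in rad. In form: [[[hand, dx, dy, dz, wx, wy, wz], ...]]. A call has 1 to 20 rows; each row shifts and turns the pose as measured when the row begins, along the tool's axes as they then stand; what a row does not reach is not made up. A row lasts 1/10 s, in which the tool goes at most 50 mm and 8.59 degrees, less where a joint would pass 70% of its speed; a pose out of reach is approached as far as the arm can. A call with a gripper value outside its range is refused whole. The fingers move at their own pace and stop on an object; the grip force is fixed at half the most. Time passes only in rows, so rows that do not move let the fingers close. It gives the time, the measured TCP pose, the force and the opening at its end, in the units of the state.
- arm.read_state(): the state, without advancing time (a new reading comes with each control period).
- arm.get_image(name): name is "scene" or "side" or "wrist"; returns (picture, depth): 384x512x3 uint8, red, green, blue; 384x512 float32, mm along the optical axis (not along the pixel's ray), 0 where there is no reading.
- arm.camera_params(name): a dict with "fov_y" (degrees; the focal length in pixels is half the picture's height over the tangent of half this angle, whatever the lens; pixels are square), "cx", "cy" (the principal point, pixels), "world_from_camera" (4x4, takes a point from camera to world coordinates); the wrist camera has in their place "T_tool_cam" (4x4, takes a point from camera to tool coordinates, whose origin is the TCP and whose axes are the flange's). Camera axes: x right, y down, z forward; pixel columns grow to the right and rows downward; lengths in mm; the calibration is good to about 2 mm. A picture is of the moment at which its call begins: read the wrist's pose just before it. camera_params takes no time and is no camera call.
- arm.job_done(): hands the job in, once; it reports no verdict.
The state is a dict: "clock": time; "joints": joint angles; "joint_vel": joint speeds; "joint_efforts": joint torques, N m; "position": TCP position; "ee_rot": TCP orientation; "contact_force": force on the tool from outside, world axes, zero at the start; "wrist_torque": the same for the moment, N m; "gripper_width": finger opening in mm.
Only numpy, scipy, OpenCV 4.12 (cv2) and the standard library are available. Lean on these libraries where they do the work, as an engineer would, in place of code of your own. Each camera call takes 0.05 s, during which the arm holds its last target.

### The job

Swing the little yellow guard gate fully shut, so that the brass knuckle at its end lies over the brass knuckle of the keeper, then take the black-knobbed steel pin from the white utensil stand and drop it fully home through both knuckles to lock the gate. Leave the glass tumbler beside the stand upright and where it is, and let go of the pin.

Things in the scene. Friction and masses are not known exactly. Their poses are not given: they have to be found in the camera images.
- gate (a joint): low yellow gate, rad: 0 shut at its stop, opens to 1.0, stays where left (0.12 N m). Vertical pivot 200 mm from keeper_hole along its +x, post to z 93 mm. In keeper_hole axes, at q the gate's knuckle (brass ring 42 mm wide, hole 22, z 57 to 81) is at pivot + 200 mm*(-cos q, -sin q). On that line its 10 mm thick top rail, z 59 to 79, 15 to 180 mm from the pivot; lower rail z 26 to 38, to 140 mm.
- keeper_hole (a point): centre of the top face (z 55 mm) of the fixed keeper knuckle: upright brass ring 42 mm wide, 25 mm high, hole 22 mm, over a dark foot strip 8 mm thick. z up, +x along the shut gate to its pivot, -y the side the gate opens to; a bracket holds the ring on the +y side. With the gate shut, its knuckle's hole is right above this one, top face 26 mm above this point.
- pin: lock pin, 80 g, upright in a white stand (150x60x55 mm, 2 holes 85 mm apart; the other holds a wooden stick 110 mm high, knob 26 mm). Origin at its tip, on the drainer; z up the pin. Steel shank 12 mm wide, 70 long, tapered tip; flange 34 mm wide, 70 to 74 mm up; black round knob to grip, 24 mm wide, 74 to 104 mm up. Lift 60 mm to clear. Home: flange on gate knuckle, tip 44 mm below keeper_hole.
- tumbler: clear glass tumbler, 70 mm wide at the rim, 90 mm high, wall 3 mm, standing mouth up beside the white stand, on the side away from the robot, at least 100 mm from the pin and from the gate. Origin at the centre of its underside, z up. To be left alone.
Things that resemble listed ones, but are neither listed nor needed, are in the scene too. What is shaped like the pin but orange or turquoise is not meant.

How it is judged (in metres and radians):
On the way:
1. the gate is swung shut (value of joint gate below 0.06 rad), for 0.2 s.
At the end, for the whole second after the job is handed in: the gate is shut (within 0.06 rad), and the pin stands at rest through both knuckles: tip at least 34 mm below the keeper knuckle's top face (10 mm short of fully home is allowed), within 12 mm of the hole's axis, tilted less than 10 degrees (value of joint gate below 0.06 rad and z of pin in the frame of keeper_hole below -0.034 m and horizontal distance between pin and keeper_hole below 0.012 m and angle between pin's own z axis and vertical below 0.18 rad and linear speed of pin below 0.03 m/s); the robot touches nothing.
It fails at once if the glass tumbler is tipped or pushed away (angle between tumbler's own z axis and vertical above 0.35 rad or distance of tumbler from where it was at the start of the episode above 0.04 m).
It also fails if it takes over 54 s, if anything falls off the work surface, if the arm or the gripper's body presses on something with over 40 N, if the wrist force passes 120 N, or if a joint passes its speed limit or range.

## Working session

There is one attempt and no reset: what is moved stays moved. The work goes in short steps, Python scripts to look and compute and a tool call to move; the robot and the scene stay as the last step left them, time stands still between calls to the robot, and variables do not carry over. Pictures are saved under pics/ and viewed, and the job is handed in when it is done.

Besides the shell and the picture viewer there is one more tool, called after ">>>" by a JSON object that holds its "fn" and its "kwargs". drive_tool: Moves the arm, as the interface text tells. Its arguments: {"type":"object","properties":{"moves":{"type":"array","items":{"type":"array","items":{"type":"array","items":{"type":"number"}}}}},"required":["moves"]}

```bash
mkdir -p pics
cat > h.py <<'E'
import numpy as np, cv2
from bench import arm
def K(n):
    p=arm.camera_params(n); f=192/np.tan(np.radians(p['fov_y'])/2); return f,p['cx'],p['cy'],p
def grab(n,tag):
    s=arm.read_state(); im,d=arm.get_image(n)
    cv2.imwrite(f'pics/{tag}.png',im[:,:,::-1]); np.savez(f'pics/{tag}.npz',im=im,d=d,T=TW(n,s)); return im,d,s
def TW(n,s):
    from scipy.spatial.transform import Rotation as R
    p=arm.camera_params(n)
    if n!='wrist': return np.array(p['world_from_camera'])
    T=np.eye(4); T[:3,:3]=R.from_quat(s['ee_rot']).as_matrix(); T[:3,3]=s['position']
    return T@np.array(p['T_tool_cam'])
def onplane(n,T,u,v,z):
    f,cx,cy,p=K(n); d=T[:3,:3]@np.array([(u-cx)/f,(v-cy)/f,1]); o=T[:3,3]
    return o+d*(z-o[2])/d[2]
def pt(n,T,u,v,dep):
    f,cx,cy,p=K(n); return T[:3,:3]@(np.array([(u-cx)/f,(v-cy)/f,1])*dep)+T[:3,3]
E
python3 - <<'E'
from h import *
for n in ['scene','side','wrist']: grab(n,n+'0'); print(n,arm.camera_params(n))
print(arm.read_state())
E
```

```text
scene {'fov_y': 42.492980867381256, 'cx': 257.79841007973033, 'cy': 185.67999391789655, 'world_from_camera': array([[ 6.49194390e-01,  5.15605659e-01, -5.59193570e-01,
         1.11227095e+03],
       [ 7.60415986e-01, -4.57083974e-01,  4.61347774e-01,
        -5.82982556e+02],
       [-1.77248968e-02, -7.24724117e-01, -6.88811137e-01,
         8.59593597e+02],
       [ 0.00000000e+00,  0.00000000e+00,  0.00000000e+00,
         1.00000000e+00]])}
side {'fov_y': 54.82075868252435, 'cx': 252.0156233738575, 'cy': 189.5431682599997, 'world_from_camera': array([[-8.91194283e-01, -2.44352477e-01,  3.82184010e-01,
         1.77891884e+02],
       [-4.53025891e-01,  4.36257306e-01, -7.77461964e-01,
         5.34034980e+02],
       [ 2.32441899e-02, -8.66008909e-01, -4.99488015e-01,
         4.48443177e+02],
       [ 0.00000000e+00,  0.00000000e+00,  0.00000000e+00,
         1.00000000e+00]])}
wrist {'fov_y': 67.5533674113393, 'cx': 259.0065776811691, 'cy': 188.59057252912433, 'T_tool_cam': array([[ 2.95694272e-04, -9.61500059e-01, -2.74804564e-01,
         6.92685831e+01],
       [ 9.9999963
[... 239 characters left out ...]
{'clock': 0.15, 'joints': array([ 1.51061053e+00,  3.85420208e-01,  6.97567046e-03, -3.35684482e-04,
       -1.19399188e+00, -2.58580107e-01]), 'joint_vel': array([ 0.00056375, -0.00351949,  0.00291396,  0.00169233, -0.00080713,
        0.00083919]), 'joint_efforts': array([ 2.18226938e-05, -3.92678583e+01,  1.88581914e+01,  4.18863729e+00,
       -3.40214858e-03, -2.60864141e-06]), 'position': array([195.73728676, 593.11931647, 230.46503427]), 'ee_rot': array([ 9.87315235e-01, -1.58770056e-01, -7.40370272e-05,  8.31462782e-04]), 'contact_force': array([-1.57688822,  0.29813043, -0.13322312]), 'wrist_torque': array([ 0.05241469,  0.04931042, -0.05739077]), 'gripper_width': 85.40949678011309}
```

View pics/scene0.png

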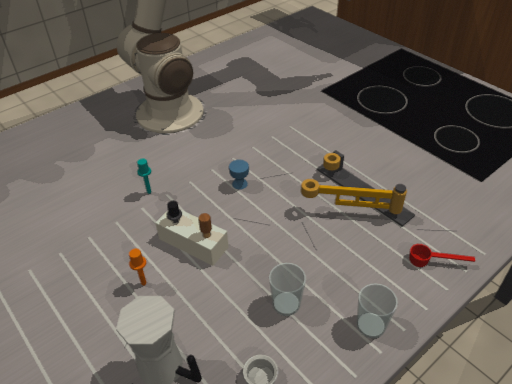

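View pics/side0.png

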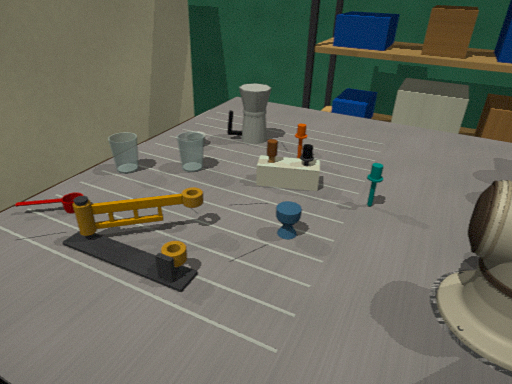

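View pics/wrist0.png

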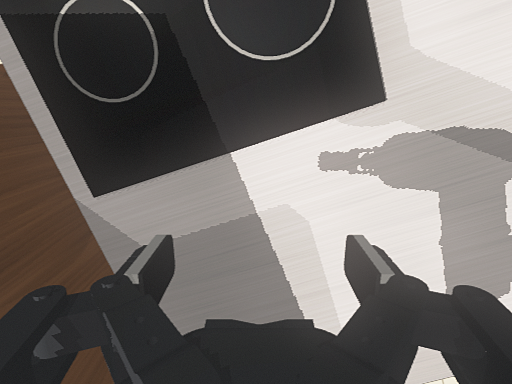

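Scene view: the pin candidates are the black knob in the stand (174,210), the wooden stick (205,222), the orange decoy (137,260) and the turquoise decoy (143,170). I choose the black one. The keeper ring is at (332,161), the gate knuckle at (310,187), the pivot at (398,198), and the tumblers at (286,288) and (376,310). Next is a close crop and measurement.

Run:
```python
import numpy as np,cv2
a=np.load('pics/scene0.npz')['im'][:,:,::-1]; b=np.load('pics/side0.npz')['im'][:,:,::-1]
c1=cv2.resize(a[190:270,140:240],(400,320),interpolation=cv2.INTER_NEAREST)
c2=cv2.resize(a[140:230,290:420],(400,277),interpolation=cv2.INTER_NEAREST)
c3=cv2.resize(b[130:200,245:345],(400,280),interpolation=cv2.INTER_NEAREST)
c4=cv2.resize(b[180:290,55:215],(400,275),interpolation=cv2.INTER_NEAREST)
o=np.zeros((600,800,3),np.uint8); o[:320,:400]=c1;o[:277,400:]=c2;o[320:600,:400]=c3;o[320:595,400:]=c4
cv2.imwrite('pics/crop0.png',o)
```

```text
(no output)
```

View pics/crop0.png

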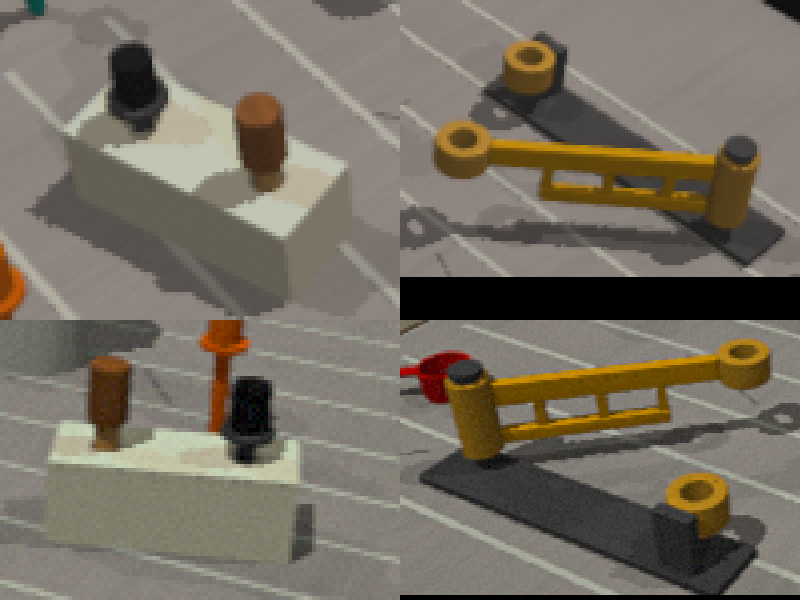

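Run:
```python
from h import *
S=TW('scene',None);D=TW('side',None)
for nm,a,b,z in [('keeper',(332.2,158.8),(174.6,248.4),55),('gatek',(310.1,184.5),(193,192.8),81),('post',(400.2,188.1),(81,200),93),('knobtop',(172.7,202.5),(308,145.5),104)]:
    p=onplane('scene',S,*a,z);q=onplane('side',D,*b,z)
    # triangulate
    A=[];B=[]
    for n,T,x in(('scene',S,a),('side',D,b)):
        f,cx,cy,_=K(n);d=T[:3,:3]@np.array([(x[0]-cx)/f,(x[1]-cy)/f,1]);d/=np.linalg.norm(d);P=np.eye(3)-np.outer(d,d);A.append(P);B.append(P@T[:3,3])
    print(nm,p.round(1),q.round(1),'tri',np.linalg.solve(sum(A),sum(B)).round(1))
for n,tag,x in [('scene','scene0',(286,305)),('scene','scene0',(376,325))]: print(onplane(n,S,*x,0).round())
# stand top corners scene
f,cx,cy,_=K('scene')
for x in [(157,222),(180,210),(212,258),(227,232)]: print(onplane('scene',S,*x,55).round())
```

```text
keeper [508.3 158.4  55. ] [502.5 158.1  55. ] tri [505.5 158.2  53.6]
gatek [556.6  30.6  81. ] [553.4  29.5  81. ] tri [555.   30.   80.6]
post [706.2 162.6  93. ] [701.  164.5  93. ] tri [704.7 163.2  91.3]
knobtop [ 417.2 -248.2  104. ] [ 420.3 -253.   104. ] tri [ 419.  -249.   105.8]
[ 717. -191.    0.]
[865. -90.   0.]
[ 400. -286.   55.]
[ 403. -227.   55.]
[ 561. -254.   55.]
[ 525. -188.   55.]
```

Crop: the black-knobbed pin (scene 173,203) has its flange above the white stand, and the wooden stick is beside it. The gate is open about 0.7 rad. I'll move to the gate's -y side with the fingers shut.

>>> {"fn": "drive_tool", "kwargs": {"moves": [[[0,0.038,0.026,0,0,0,0],[0,0.038,0.026,0,0,0,0],[0,0.038,0.026,0,0,0,0],[0,0.038,0.026,0,0,0,0],[0,0.038,0.026,0,0,0,0],[0,0.038,0.026,0,0,0,0],[0,0.038,0.026,0,0,0,0],[0,0.038,0.026,0,0,0,0],[0,0.038,0.026,0,0,0,0],[0,0.038,0.026,0,0,0,0],[0,0.038,0.026,0,0,0,0],[0,0.038,0.026,0,0,0,0],[0,0.038,0.026,0,0,0,0],[0,0.038,0.026,0,0,0,0],[0,0.038,0.026,0,0,0,0],[0,0.038,0.026,0,0,0,0]]]}}

```text
clock: 1.75
position: [655.9, -10.7, 227.2]
ee_rot: [0.988, -0.153, -0.002, 0.003]
contact_force: [1.5, -0.1, 0.2]
gripper_width: 0.0
```

Run:
```python
from h import *
im,d,s=grab('wrist','w1'); print(s['position'],s['joints'].round(2))
```

```text
[655.90956474 -10.70849547 227.22846788] [ 0.23  0.44  0.09  0.   -1.22  1.03]
```

View pics/w1.png

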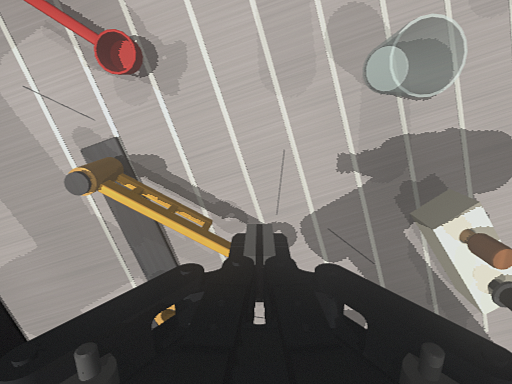

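>>> {"fn": "drive_tool", "kwargs": {"moves": [[[0,0,0,0.043,0,0,0],[0,0,0,0.043,0,0,0],[0,0,0,0.043,0,0,0],[0,0,0,0.043,0,0,0],[0,-0.0125,-0.0125,0,0,0,0],[0,-0.0125,-0.0125,0,0,0,0],[0,-0.0125,-0.0125,0,0,0,0],[0,-0.0125,-0.0125,0,0,0,0],[0,-0.0125,-0.0125,0,0,0,0],[0,-0.0125,-0.0125,0,0,0,0],[0,-0.0125,-0.0125,0,0,0,0],[0,-0.0125,-0.0125,0,0,0,0]]]}}

```text
clock: 3.0
position: [599.6, 114.9, 60.0]
ee_rot: [0.987, -0.157, 0.009, 0.001]
contact_force: [1.6, -1.1, -2.2]
gripper_width: -0.1
```

>>> {"fn": "drive_tool", "kwargs": {"moves": [[[0,-0.007,-0.006,0,0,0,0],[0,-0.007,-0.006,0,0,0,0],[0,-0.006,-0.006,0,0,0,0]]]}}

```text
clock: 3.3
position: [587.0, 142.6, 65.9]
ee_rot: [0.988, -0.155, 0.014, -0.001]
contact_force: [15.3, -26.8, -9.3]
gripper_width: -0.3
```

Run:
```python
from h import *
grab('scene','scene1')
import cv2
a=cv2.imread('pics/scene1.png')[90:240,270:430]; cv2.imwrite('pics/scene1c.png',cv2.resize(a,(640,600)))
```

```text
(no output)
```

View pics/scene1c.png

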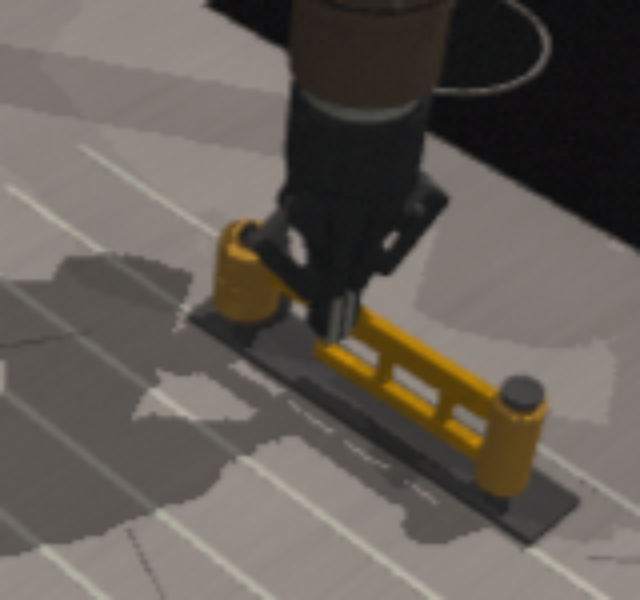

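The fingers press at the stop (27 N), and the view shows the gate in line with its foot strip. I'll back off, lift, and go to the pin.

>>> {"fn": "drive_tool", "kwargs": {"moves": [[[0,0,0.012,0,0,0,0],[0,0,0.025,0,0,0,0],[0,0,0.025,-0.01,0,0,0],[0,0,0,-0.045,0,0,0],[0,0,0,-0.045,0,0,0],[0,0,0,-0.045,0,0,0]]]}}

```text
clock: 3.95
position: [557.4, 78.9, 208.3]
ee_rot: [0.988, -0.156, 0.006, 0.003]
contact_force: [1.8, 0.6, 0.0]
gripper_width: 0.1
```

Run:
```python
from h import *
from scipy.spatial.transform import Rotation as R
grab('scene','scene2'); s=arm.read_state()
Rm=R.from_quat(s['ee_rot']).as_matrix(); print(s['position'],Rm.round(3))
a=cv2.imread('pics/scene2.png')[130:230,290:430]; cv2.imwrite('pics/scene2c.png',cv2.resize(a,(784,560),interpolation=cv2.INTER_NEAREST))
print(((np.array([440,-240,200])-s['position'])@Rm).round(1))
```

```text
[562.27069664  79.83138365 218.02540596] [[ 0.951 -0.307  0.029]
 [-0.307 -0.952 -0.004]
 [ 0.029 -0.005 -1.   ]]
[-18.8 342.   15.9]
```

View pics/scene2c.png

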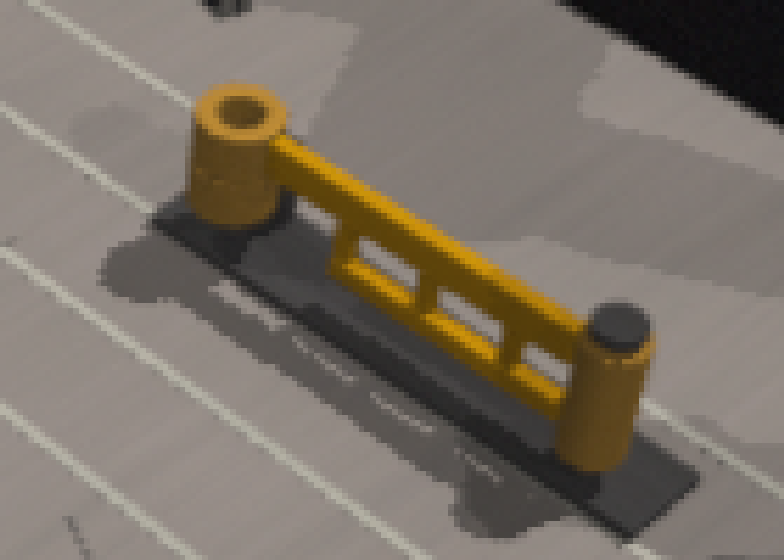

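Gate shut, knuckles stacked (hole near scene 333,150). On to the pin.

>>> {"fn": "drive_tool", "kwargs": {"moves": [[[0.8,-0.0075,0.036,0.001,0,-0.029,0],[0.8,-0.0075,0.036,0.001,0,0,0],[0.8,-0.0075,0.036,0.001,0,0,0],[0.8,-0.0075,0.036,0.001,0,0,0],[0.8,-0.0075,0.036,0.001,0,0,0],[0.8,-0.0075,0.036,0.001,0,0,0],[0.8,-0.0075,0.036,0.001,0,0,0],[0.8,-0.0075,0.036,0.001,0,0,0],[0.8,-0.0075,0.036,0.001,0,0,0],[0.8,-0.0075,0.036,0.001,0,0,0],[0.8,0,0,0,0,0,0]]]}}

```text
clock: 5.1
position: [372.7, -248.7, 207.9]
ee_rot: [0.988, -0.156, 0.009, -0.009]
contact_force: [-0.2, 0.6, -0.0]
gripper_width: 68.2
```

Run:
```python
from h import *
from scipy.spatial.transform import Rotation as R
im,d,s=grab('wrist','w2'); 
Rm=R.from_quat(s['ee_rot']).as_matrix(); print(s['position'],Rm.round(3),s['joints'].round(2),s['gripper_width'])
```

```text
[ 372.73825079 -248.68616401  207.9065237 ] [[ 0.951 -0.309  0.021]
 [-0.309 -0.951  0.015]
 [ 0.016 -0.021 -1.   ]] [-0.24  0.1  -0.44 -0.02 -1.02  1.51] 68.20656151338176
```

View pics/w2.png

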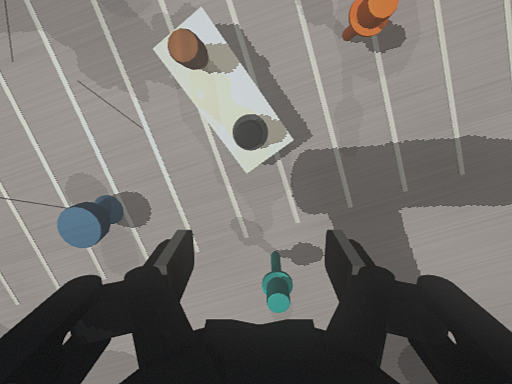

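Run:
```python
from h import *
z=np.load('pics/w2.npz');T=z['T'];d=z['d'];im=z['im']
hsv=cv2.cvtColor(im,cv2.COLOR_RGB2HSV)
m=((im.max(2)<75)).astype(np.uint8); m[160:]=0;m[:,:220]=0;m[:,275:]=0
n,l,st,c=cv2.connectedComponentsWithStats(m); i=1+st[1:,4].argmax(); print(st[i],c[i])
print('black depth',d[125:140:5,245:258:4])
for nm,u,v in [('black',c[i][0],c[i][1]),('blackview',248,130),('stick',182,47),('turq',278,302)]:
    print(nm,onplane('wrist',T,u,v,104).round(1), pt('wrist',T,u,v,d[int(v),int(u)]).round(1))
a=cv2.imread('pics/w2.png')[90:190,200:310]; cv2.imwrite('pics/w2c.png',cv2.resize(a,(660,600),interpolation=cv2.INTER_NEAREST))
```

```text
[235 120  32  30 655] [250.78015267 134.09312977]
black depth [[242.09016 241.99133 241.6027  242.79158]
 [243.28038 242.86606 241.74184 243.8238 ]
 [243.62242 243.67955 245.2898  245.46255]]
black [ 421.6 -254.9  104. ] [ 421.6 -254.9  103.6]
blackview [ 425.6 -253.8  104. ] [ 425.6 -253.8  104.3]
stick [ 502.8 -224.5  104. ] [ 501.3 -225.5  109.4]
turq [ 256.8 -228.7  104. ] [ 255.4 -228.4  102.2]
```

View pics/w2c.png

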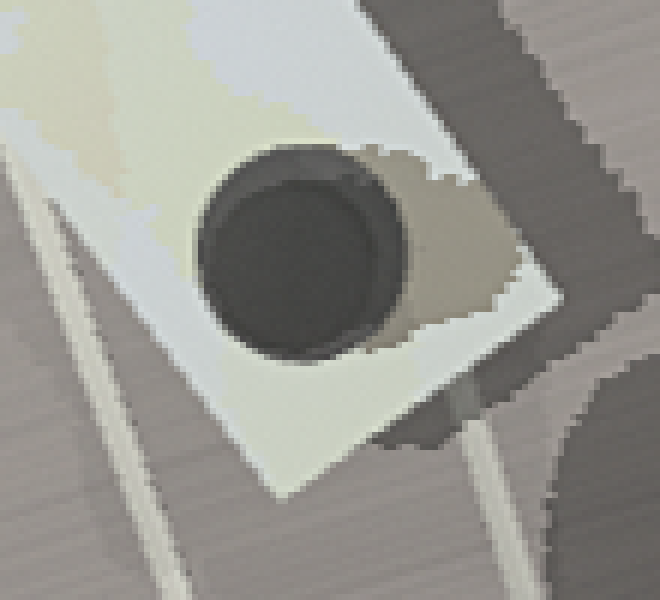

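>>> {"fn": "drive_tool", "kwargs": {"moves": [[[0.6,0.016,-0.004,0,-0.021,-0.015,0],[0.6,0.016,-0.0035,0.0,0,0,0],[0.6,0.016,-0.0035,0.02,0,0,0],[0.6,0,0,0.03,0,0,0],[0.6,0,0,0.03,0,0,0],[0.6,0,0,0,0,0,0]]]}}

```text
clock: 5.75
position: [430.5, -249.5, 128.2]
ee_rot: [0.988, -0.154, 0.006, -0.001]
contact_force: [-1.1, -0.3, -0.3]
gripper_width: 51.0
```

Run:
```python
from h import *
from scipy.spatial.transform import Rotation as R
im,d,s=grab('wrist','w3'); 
Rm=R.from_quat(s['ee_rot']).as_matrix(); print(s['position'],Rm.round(3),s['gripper_width'])
```

```text
[ 430.50423396 -249.5492282   128.18658154] [[ 0.952 -0.304  0.011]
 [-0.304 -0.953 -0.   ]
 [ 0.011 -0.003 -1.   ]] 51.018532761558234
```

View pics/w3.png

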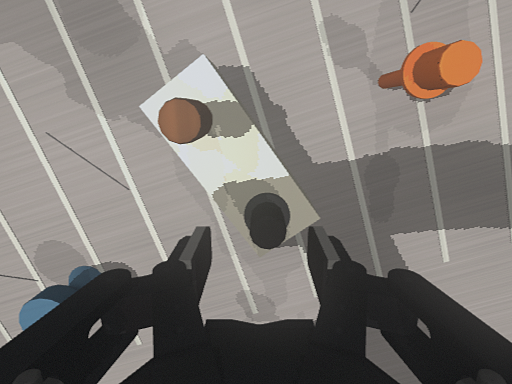

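Run:
```python
from h import *
z=np.load('pics/w3.npz');T=z['T'];d=z['d']
for u,v in [(268,230)]: print(onplane('wrist',T,u,v,104).round(1),pt('wrist',T,u,v,d[v,u]).round(1))
Rm=z['T'][:3,:3]
a=cv2.imread('pics/w3.png')[170:270,190:340]; cv2.imwrite('pics/w3c.png',cv2.resize(a,(750,500),interpolation=cv2.INTER_NEAREST))
```

```text
[ 423.9 -253.2  104. ] [ 423.5 -253.1  102.9]
```

View pics/w3c.png

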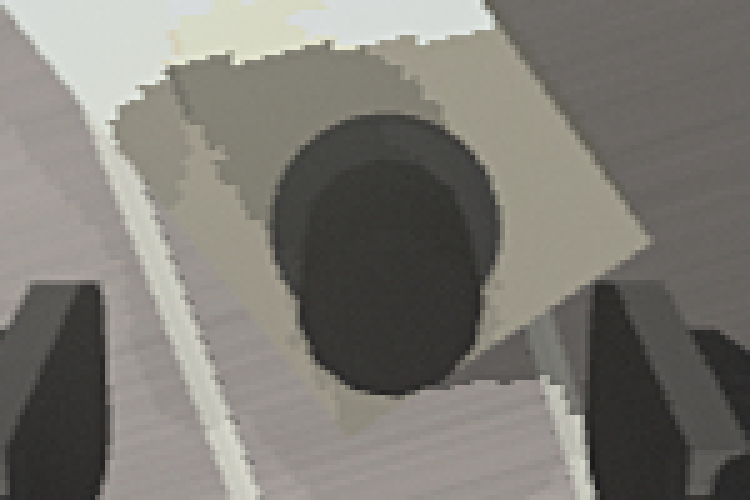

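>>> {"fn": "drive_tool", "kwargs": {"moves": [[[0.6,-0.005,0.0055,0,-0.003,-0.01,0],[0.6,0,0,0.0,0,0,0],[0.6,0,0,0.025,0,0,0],[0.6,0,0,0.0,0,0,0]]]}}

```text
clock: 6.2
position: [429.9, -254.8, 111.0]
ee_rot: [0.988, -0.152, 0.008, 0.002]
contact_force: [0.5, 0.3, -0.1]
gripper_width: 51.6
```

Run:
```python
from h import *
from scipy.spatial.transform import Rotation as R
s=arm.read_state()
Rm=R.from_quat(s['ee_rot']).as_matrix(); print(s['position'],Rm.round(3),s['gripper_width'])
print(((np.array([423.9,-253.3,78])-s['position'])@Rm).round(1))
```

```text
[ 429.85262565 -254.84630753  110.9855586 ] [[ 0.953 -0.301  0.015]
 [-0.301 -0.954 -0.005]
 [ 0.016  0.001 -1.   ]] 51.61882213285637
[-6.7  0.3 32.9]
```

>>> {"fn": "drive_tool", "kwargs": {"moves": [[[0.6,-0.007,0,0.012,0,-0.02,0],[0.6,-0.003,0,0.008,0,0,0],[0.6,0,0,0.0,0,0,0]]]}}

```text
clock: 6.5
position: [421.8, -252.5, 93.1]
ee_rot: [0.988, -0.152, 0.001, 0.0]
contact_force: [-0.9, 0.6, 0.4]
gripper_width: 51.3
```

```bash
cat > st.py <<'E'
from h import *
import sys
from scipy.spatial.transform import Rotation as R
s=arm.read_state()
Rm=R.from_quat(s['ee_rot']).as_matrix(); print(s['position'].round(1),'\n',Rm.round(3),s['gripper_width'])
t=np.array([float(x) for x in sys.argv[1:4]])
print('todo tool mm',((t-s['position'])@Rm).round(1),'tilt rotvec',(np.cross(Rm[:,2],[0,0,-1])@Rm).round(3), 'F',s['contact_force'].round(1))
E
python3 st.py 423.9 -253.3 78
```

```text
[ 421.8 -252.5   93.1] 
 [[ 0.954 -0.301  0.001]
 [-0.301 -0.954 -0.001]
 [ 0.001  0.001 -1.   ]] 51.25057951689267
todo tool mm [ 2.3  0.1 15.1] tilt rotvec [ 0.001 -0.001  0.   ] F [-0.9  0.6  0.4]
```

>>> {"fn": "drive_tool", "kwargs": {"moves": [[[0.6,0.002,0,0.008,0,0,0],[0.6,0,0,0.007,0,0,0],[0.6,0,0,0.0,0,0,0],[0,0,0,0,0,0,0],[0,0,0,0,0,0,0],[0,0,0,0,0,0,0],[0,0,0,0,0,0,0],[0,0,0,0,0,0,0]]]}}

```text
clock: 7.3
position: [424.8, -253.4, 77.8]
ee_rot: [0.988, -0.152, 0.002, 0.001]
contact_force: [-0.0, -0.2, -0.5]
gripper_width: 22.3
```

```bash
python3 st.py 423.9 -253.3 78;python3 - <<'E'
from h import *
grab('scene','s4');grab('side','d4')
a=cv2.imread('pics/s4.png')[150:270,110:270];b=cv2.imread('pics/d4.png')[90:210,220:380]
cv2.imwrite('pics/c4.png',np.hstack([cv2.resize(x,(400,300)) for x in(a,b)]))
E
```

```text
[ 424.8 -253.4   77.8] 
 [[ 0.954 -0.3    0.003]
 [-0.3   -0.954 -0.002]
 [ 0.003  0.001 -1.   ]] 22.252462236012793
todo tool mm [-0.9  0.1 -0.2] tilt rotvec [ 0.001 -0.003  0.   ] F [-0.  -0.2 -0.5]
```

View pics/c4.png

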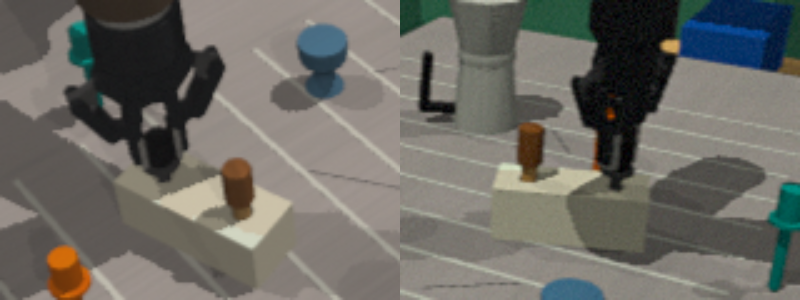

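Gripped at 22.3 mm (the views show the fingers on the black knob), so I'll lift straight up.

>>> {"fn": "drive_tool", "kwargs": {"moves": [[[0,0,0,-0.015,0,0,0],[0,0,0,-0.025,0,0,0],[0,0,0,-0.025,0,0,0],[0,0,0,-0.03,0,0,0],[0,0,0,-0.035,0,0,0],[0,0,0,-0.03,0,0,0],[0,0,0,0,0,0,0]]]}}

```text
clock: 8.1
position: [422.5, -252.7, 242.0]
ee_rot: [0.988, -0.152, -0.002, 0.0]
contact_force: [0.6, 0.2, -1.2]
gripper_width: 22.2
```

```bash
python3 st.py 505 158 230;python3 - <<'E'
from h import *
grab('scene','s5');grab('side','d5');grab('wrist','w5')
a=cv2.imread('pics/s5.png')[110:260,90:290];b=cv2.imread('pics/d5.png')[60:210,220:420]
cv2.imwrite('pics/c5.png',np.vstack([np.hstack([cv2.resize(x,(400,300)) for x in(a,b)]),np.hstack([cv2.resize(cv2.imread('pics/w5.png'),(400,300)),np.zeros((300,400,3),np.uint8)])]))
E
```

```text
[ 422.5 -252.7  242. ] 
 [[ 0.954 -0.301 -0.003]
 [-0.301 -0.954  0.   ]
 [-0.003  0.001 -1.   ]] 22.186729928587816
todo tool mm [ -44.9 -416.5   11.7] tilt rotvec [ 0.001  0.003 -0.   ] F [ 0.6  0.2 -1.2]
```

View pics/c5.png

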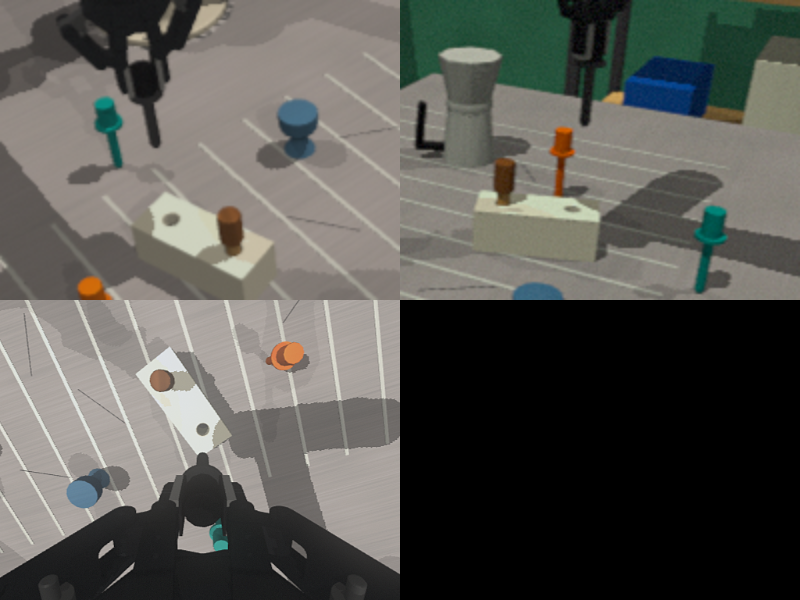

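>>> {"fn": "drive_tool", "kwargs": {"moves": [[[0,-0.0035,-0.0345,0,0,0,0],[0,-0.0035,-0.0345,0,0,0,0],[0,-0.0035,-0.0345,0,0,0,0],[0,-0.0035,-0.0345,0,0,0,0],[0,-0.0035,-0.0345,0,0,0,0],[0,-0.0035,-0.0345,0,0,0,0],[0,-0.0035,-0.0345,0,0,0,0],[0,-0.0035,-0.0345,0,0,0,0],[0,-0.0035,-0.0345,0,0,0,0],[0,-0.0035,-0.0345,0,0,0,0],[0,-0.0035,-0.0345,0.005,0,0,0],[0,0,0,0,0,0,0]]]}}

```text
clock: 9.45
position: [489.4, 134.1, 207.4]
ee_rot: [0.987, -0.157, -0.028, 0.006]
contact_force: [-0.6, -0.1, -1.4]
gripper_width: 22.5
```

```bash
python3 st.py 505 158 195;python3 - <<'E'
from h import *
grab('scene','s6');grab('side','d6');grab('wrist','w6')
a=cv2.imread('pics/s6.png')[80:200,260:420];b=cv2.imread('pics/d6.png')[150:300,80:280]
cv2.imwrite('pics/c6.png',np.vstack([np.hstack([cv2.resize(x,(400,300)) for x in(a,b)]),np.hstack([cv2.resize(cv2.imread('pics/w6.png'),(400,300)),cv2.resize(cv2.imread('pics/w6.png')[150:300,160:360],(400,300))])]))
E
```

```text
[489.4 134.1 207.4] 
 [[ 0.949 -0.309 -0.057]
 [-0.309 -0.951 -0.003]
 [-0.054  0.02  -0.998]] 22.470166146930847
todo tool mm [  8.1 -27.8  11.4] tilt rotvec [0.02  0.054 0.   ] F [-0.6 -0.1 -1.4]
```

View pics/c6.png

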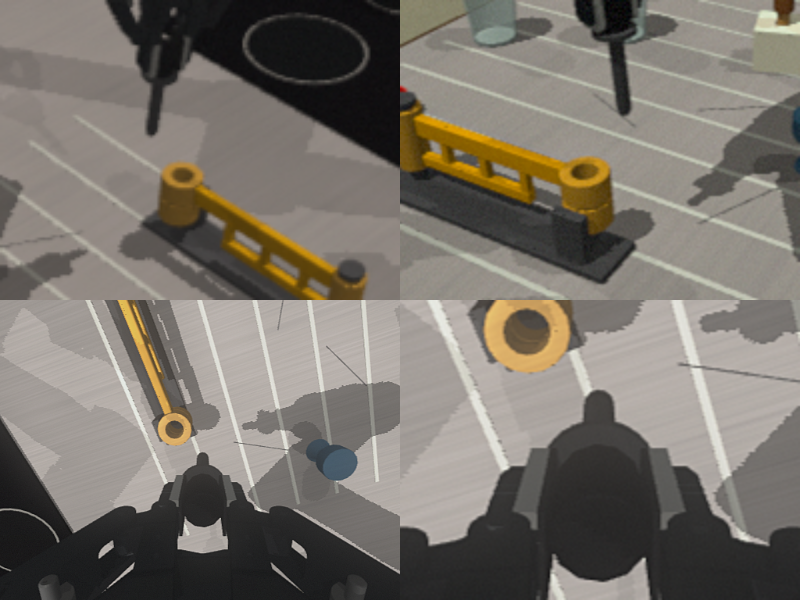

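Run:
```python
from h import *
T=np.load('pics/w6.npz')['T']; im=np.load('pics/w6.npz')['im']
hsv=cv2.cvtColor(im,cv2.COLOR_RGB2HSV)
m=((hsv[...,0]>10)&(hsv[...,0]<28)&(hsv[...,1]>90)&(hsv[...,2]>190)).astype(np.uint8)
m2=np.zeros_like(m);m2[135:195,195:255]=m[135:195,195:255]
cs,_=cv2.findContours(m2,cv2.RETR_CCOMP,cv2.CHAIN_APPROX_NONE)
for c in cs:
    if len(c)>20:
        e=cv2.fitEllipse(c);print(e,onplane('wrist',T,*e[0],81).round(1))
print('view',onplane('wrist',T,223.5,165,81).round(1))
Ttool=np.array(arm.camera_params('wrist')['T_tool_cam']);f,cx,cy,_=K('wrist')
# tip ray in tool frame at depth z=77
o=Ttool[:3,3];dd=Ttool[:3,:3]@np.array([(260-cx)/f,(202-cy)/f,1])
print('tip tool',o+dd*(74-o[2])/dd[2])
S=TW('scene',None);print('scene gate hole',onplane('scene',S,333.0,150,81))
im=np.load('pics/d6.npz')['im']
print('side', onplane('side',TW('side',None),(585-400)/2+80,169/2+150,81))
cv2.imwrite('pics/m6.png',m2*255)
```

```text
((222.87928771972656, 165.18930053710938), (39.73037338256836, 41.726375579833984), 117.93699645996094) [507.  158.8  81. ]
((222.92117309570312, 165.39085388183594), (24.59397315979004, 25.28098487854004), 108.44187927246094) [506.8 158.8  81. ]
((212.47145080566406, 139.60360717773438), (8.54763412475586, 12.325054168701172), 144.18411254882812) [532.7 159.4  81. ]
view [507.  158.2  81. ]
tip tool [-3.63619631  0.75712369 74.        ]
scene gate hole [506.12509897 160.31826792  81.        ]
side [505.72186292 156.00901049  81.        ]
```

>>> {"fn": "drive_tool", "kwargs": {"moves": [[[0,0.005,-0.014,0,0.02,0.054,0],[0,0.005,-0.013,0.005,0,0,0],[0,0,0,0.005,0,0,0],[0,0,0,0,0,0,0]]]}}

```text
clock: 10.0
position: [506.4, 150.0, 196.3]
ee_rot: [0.987, -0.161, -0.001, 0.001]
contact_force: [0.9, -0.1, -1.2]
gripper_width: 22.3
```

```bash
python3 st.py 508.5 158.5 180
```

```text
[506.4 150.  196.3] 
 [[ 0.948 -0.317 -0.002]
 [-0.317 -0.948 -0.003]
 [-0.002  0.003 -1.   ]] 22.27767887949208
todo tool mm [-0.6 -8.8 16.3] tilt rotvec [0.003 0.002 0.   ] F [ 0.9 -0.1 -1.2]
```

>>> {"fn": "drive_tool", "kwargs": {"moves": [[[0,0,-0.009,0,0.003,0.002,0],[0,0,0,0.009,0,0,0],[0,0,0,0,0,0,0]]]}}

```text
clock: 10.3
position: [509.5, 158.0, 186.3]
ee_rot: [0.987, -0.162, -0.0, 0.0]
contact_force: [0.0, -0.5, -1.4]
gripper_width: 22.2
```

```bash
python3 st.py 508.5 158.5 180;python3 - <<'E'
from h import *
grab('scene','s7');grab('side','d7');grab('wrist','w7')
a=cv2.imread('pics/s7.png')[100:190,290:410];b=cv2.imread('pics/d7.png')[180:270,120:240]
cv2.imwrite('pics/c7.png',np.vstack([np.hstack([cv2.resize(x,(400,300)) for x in(a,b)]),np.hstack([cv2.resize(cv2.imread('pics/w7.png'),(400,300)),cv2.resize(cv2.imread('pics/w7.png')[150:300,160:360],(400,300))])]))
E
```

```text
[509.5 158.  186.3] 
 [[ 0.948 -0.319 -0.001]
 [-0.319 -0.948 -0.   ]
 [-0.001  0.001 -1.   ]] 22.15048022025535
todo tool mm [-1.1 -0.1  6.3] tilt rotvec [ 0.001  0.001 -0.   ] F [ 0.  -0.5 -1.4]
```

View pics/c7.png

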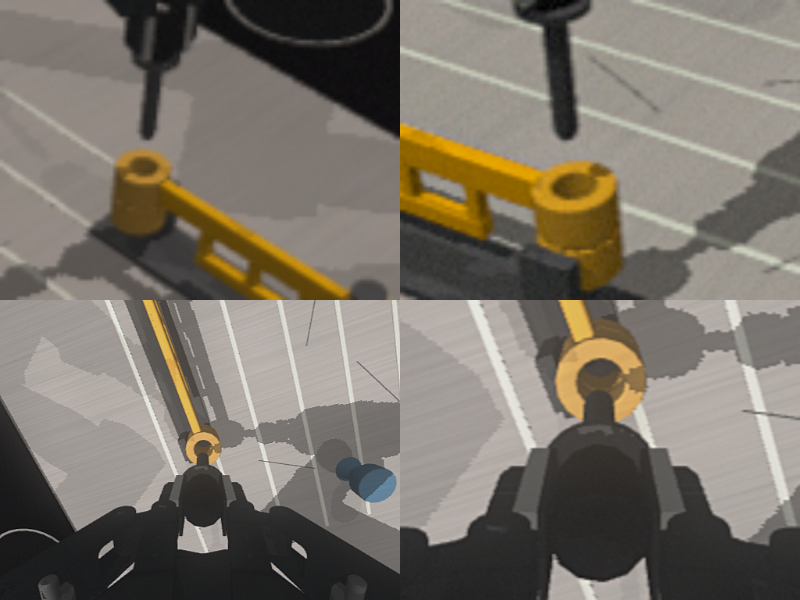

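Run:
```python
from h import *
for n,t,h in [('scene',(334.4,139),(333.5,149.8)),('side',(169.8,219),(173.4,235.2))]:
    T=TW(n,None);print(n,onplane(n,T,*t,110).round(1),onplane(n,T,*h,81).round(1))
def tri(L):
    A=[];B=[]
    for n,x in L:
        T=TW(n,None);f,cx,cy,_=K(n);d=T[:3,:3]@np.array([(x[0]-cx)/f,(x[1]-cy)/f,1]);d/=np.linalg.norm(d);P=np.eye(3)-np.outer(d,d);A.append(P);B.append(P@T[:3,3])
    return np.linalg.solve(sum(A),sum(B)).round(1)
print(tri([('scene',(334.4,139)),('side',(169.8,219))]),tri([('scene',(333.5,149.8)),('side',(173.4,235.2))]))
```

```text
scene [502. 166. 110.] [506.4 161.8  81. ]
side [508.7 155.1 110. ] [503.3 156.8  81. ]
[505.  160.8 114.5] [504.9 159.3  81.7]
```

Triangulated tip (505,160.8) against hole (504.9,159.3): aligned within 2 mm. I'll lower and watch the force.

>>> {"fn": "drive_tool", "kwargs": {"moves": [[[0,-0.001,0,0.01,0,0,0],[0,0,0,0.012,0,0,0],[0,0,0,0.01,0,0,0],[0,0,0,0.01,0,0,0],[0,0,0,0,0,0,0]]]}}

```text
clock: 10.95
position: [508.9, 158.4, 142.0]
ee_rot: [0.987, -0.161, 0.001, -0.0]
contact_force: [0.6, -0.1, -0.8]
gripper_width: 22.0
```

```bash
python3 st.py 508.5 158.5 85;python3 - <<'E'
from h import *
grab('scene','s8');grab('side','d8')
a=cv2.imread('pics/s8.png')[100:190,290:410];b=cv2.imread('pics/d8.png')[180:270,120:240]
cv2.imwrite('pics/c8.png',np.hstack([cv2.resize(x,(400,300)) for x in(a,b)]))
E
```

```text
[508.9 158.4 142. ] 
 [[ 0.948 -0.319  0.001]
 [-0.319 -0.948  0.   ]
 [ 0.001 -0.001 -1.   ]] 21.995177664410622
todo tool mm [-0.5  0.1 57. ] tilt rotvec [-0.001 -0.001 -0.   ] F [ 0.6 -0.1 -0.8]
```

View pics/c8.png

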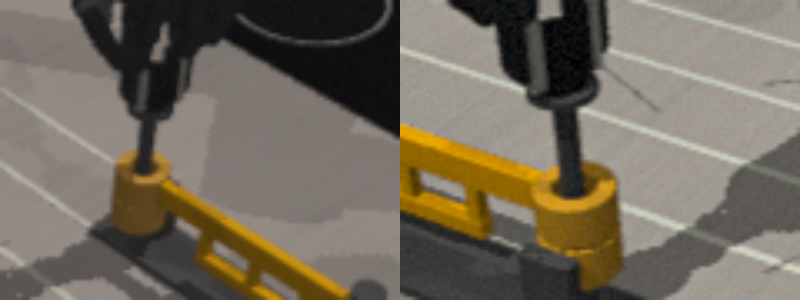

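Tip is in the hole, with no contact force. Lowering on.

>>> {"fn": "drive_tool", "kwargs": {"moves": [[[0,0,0,0.01,0,0,0],[0,0,0,0.01,0,0,0],[0,0,0,0.008,0,0,0],[0,0,0,0,0,0,0]]]}}

```text
clock: 11.45
position: [510.8, 159.4, 114.1]
ee_rot: [0.987, -0.161, 0.003, -0.002]
contact_force: [-0.4, 0.0, -1.3]
gripper_width: 22.2
```

>>> {"fn": "drive_tool", "kwargs": {"moves": [[[0,0,0,0.007,0,0,0],[0,0,0,0.006,0,0,0],[0,0,0,0,0,0,0]]]}}

```text
clock: 11.75
position: [511.0, 159.5, 100.0]
ee_rot: [0.987, -0.161, 0.003, -0.002]
contact_force: [0.6, -0.0, -1.5]
gripper_width: 22.2
```

```bash
python3 st.py 508.5 158.5 85;python3 - <<'E'
from h import *
grab('scene','s9');grab('side','d9')
a=cv2.imread('pics/s9.png')[100:190,290:410];b=cv2.imread('pics/d9.png')[180:270,120:240]
cv2.imwrite('pics/c9.png',np.hstack([cv2.resize(x,(400,300)) for x in(a,b)]))
E
```

```text
[511.  159.5 100. ] 
 [[ 0.948 -0.318  0.006]
 [-0.318 -0.948  0.003]
 [ 0.005 -0.005 -1.   ]] 22.192745863685786
todo tool mm [-2.1  1.8 14.9] tilt rotvec [-0.005 -0.005 -0.   ] F [ 0.6 -0.  -1.5]
```

View pics/c9.png

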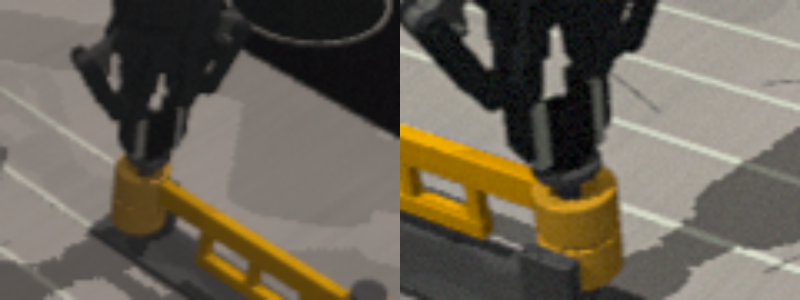

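>>> {"fn": "drive_tool", "kwargs": {"moves": [[[0,-0.002,0.001,0.004,-0.005,-0.005,0],[0,0,0,0.004,0,0,0],[0,0,0,0,0,0,0]]]}}

```text
clock: 12.15
position: [509.6, 159.7, 92.8]
ee_rot: [0.987, -0.161, 0.001, -0.001]
contact_force: [-1.0, -0.6, -0.9]
gripper_width: 22.3
```

>>> {"fn": "drive_tool", "kwargs": {"moves": [[[0,0,0,0.003,0,0,0],[0,0,0,0.002,0,0,0],[0,0,0,0,0,0,0]]]}}

```text
clock: 12.45
position: [509.9, 159.9, 89.0]
ee_rot: [0.987, -0.16, 0.001, -0.001]
contact_force: [0.0, -1.1, -0.8]
gripper_width: 22.3
```

```bash
python3 st.py 508.5 158.5 85;python3 - <<'E'
from h import *
grab('scene','s10');grab('side','d10')
a=cv2.imread('pics/s10.png')[100:190,290:410];b=cv2.imread('pics/d10.png')[180:270,120:240]
cv2.imwrite('pics/c10.png',np.hstack([cv2.resize(x,(400,300)) for x in(a,b)]))
E
```

```text
[509.9 159.9  89. ] 
 [[ 0.948 -0.317  0.003]
 [-0.317 -0.948  0.001]
 [ 0.003 -0.002 -1.   ]] 22.270239394279788
todo tool mm [-0.9  1.7  3.9] tilt rotvec [-0.002 -0.003 -0.   ] F [ 0.  -1.1 -0.8]
```

View pics/c10.png

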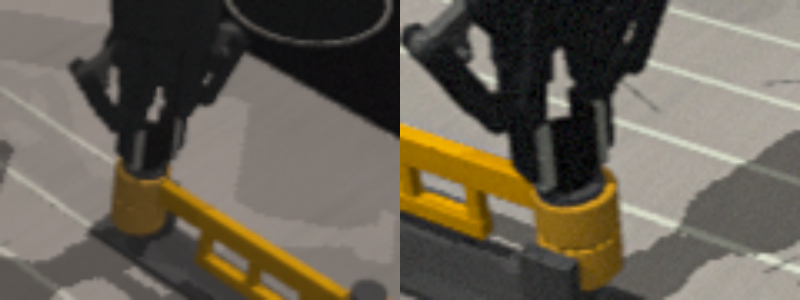

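>>> {"fn": "drive_tool", "kwargs": {"moves": [[[0,0,0,0.003,0,0,0],[0,0,0,0.0,0,0,0],[0.6,0,0,0,0,0,0],[0.6,0,0,0,0,0,0],[0.6,0,0,0,0,0,0],[0.6,0,0,0,0,0,0]]]}}

```text
clock: 13.15
position: [510.7, 160.2, 89.2]
ee_rot: [0.987, -0.16, 0.002, -0.001]
contact_force: [-0.5, -0.5, 0.3]
gripper_width: 51.2
```

>>> {"fn": "drive_tool", "kwargs": {"moves": [[[0.6,0,0,-0.015,0,0,0],[0.6,0,0,-0.03,0,0,0],[0.6,0,0,-0.04,0,0,0],[0.6,-0.03,0,-0.03,0,0,0],[0.6,-0.04,0,0,0,0,0],[0.6,0,0,0,0,0,0]]]}}

```text
clock: 13.75
position: [442.0, 182.2, 205.4]
ee_rot: [0.987, -0.161, -0.0, 0.001]
contact_force: [0.5, -0.7, -0.7]
gripper_width: 51.2
```

Run:
```python
from h import *
grab('scene','s11');grab('side','d11');grab('wrist','w11')
a=cv2.imread('pics/s11.png')[120:210,290:410];b=cv2.imread('pics/d11.png')[180:285,100:240]
cv2.imwrite('pics/c11.png',np.vstack([np.hstack([cv2.resize(x,(400,300)) for x in(a,b)]),np.hstack([cv2.resize(cv2.imread('pics/'+n+'11.png'),(400,300)) for n in 'ws'])]))
```

```text
(no output)
```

View pics/c11.png

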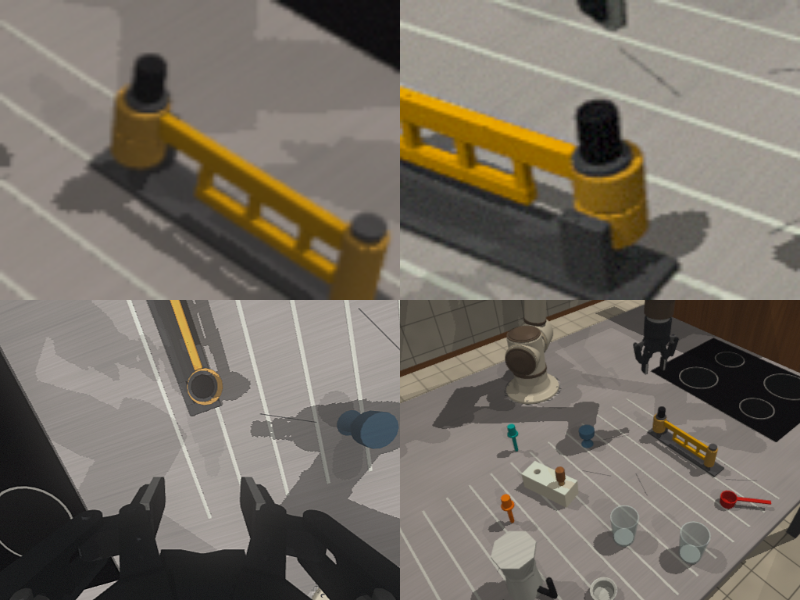

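Run:
```python
from h import *
z=np.load('pics/w11.npz');u,v=int(203*1.28),int(385*1.28)-384
for dv in(-4,0,4): print(pt('wrist',z['T'],u,v+dv,z['d'][v+dv,u]).round(1))
def tri(L):
    A=[];B=[]
    for n,x in L:
        T=TW(n,None);f,cx,cy,_=K(n);d=T[:3,:3]@np.array([(x[0]-cx)/f,(x[1]-cy)/f,1]);d/=np.linalg.norm(d);P=np.eye(3)-np.outer(d,d);A.append(P);B.append(P@T[:3,3])
    return np.linalg.solve(sum(A),sum(B)).round(1)
print(tri([('scene',(290+150/3.333,120+61/3.333)),('side',(100+199/2.857,180+107/2.857))]))
r=[np.load(f'pics/{t}.npz')['im'][250:350,255:410].astype(float) for t in('scene0','s11')]
print('tumbler region diff',np.abs(r[0]-r[1]).mean())
arm.job_done()
```

```text
[512.5 159.6 114.9]
[509.6 160.5 115.1]
[506.8 161.5 114.8]
[505.8 160.8 117.2]
tumbler region diff 3.5359569892473117
the job is handed in; nothing more can be done
```

I pushed the gate shut with closed fingers until it met its stop at 27 N. Then I lifted the black-knobbed pin out of the white stand, lowered it through both knuckles, released it and backed away. I handed the job in at about 14 s of the 54 s allowed.

- **Pin depth:** the knob top reads z ≈ 115 mm by wrist depth, against 115 mm expected fully home. The scene and side cameras together give 117 mm, a 2 mm disagreement that is well inside the 10 mm tolerance. The pictures show the flange resting on the gate knuckle.
- **Pin position:** the knob top is within about 4 mm of the measured hole axis. I did not measure its tilt, but the pin looks upright.
- **Gate:** it lies in line with its foot strip, with the knuckles stacked. I judged this from the pictures and the stop contact, and did not compute an angle.
- **Tumbler:** both glass tumblers stand upright in the last scene picture. They look unmoved, though I only compared images by eye and by pixel difference.
- **Robot:** the gripper is open and well clear of everything, and the last force reading was about 1 N.

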